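Latch the density tester's sprung shutter open and seat its hopper

ROBOT

A 6-joint arm with a two-finger parallel gripper is mounted at the origin on the work surface. World frame = base frame: x ahead of the robot, y to its left, z up, the work surface at z = 0. Lengths are in m, angles in rad, forces in N, time in s.
With the tool pointing down it reaches from about 0.3 to 0.85 m from the base axis. Payload 4.2 kg.
Tool frame: the origin (TCP) lies midway between the tips of the shut fingers; the grasp point (between the pads) lies behind it (ctrl.grasp_offset is the x of the grasp point in the tool frame, in m); x points along the fingers, y is the direction in which the jaws open and shut, and the axes are right-handed (so a half turn about x gives the same grasp; the last joint's range is limited). The gripper opens to 91 mm and grips with 3 to 60 N. Pads are 32 mm wide; open, the fingers measure 118 mm over their backs; the gripper's body (76 mm by 178 mm) begins 60 mm behind the grasp point.
Start: joints at [-1.237, 0.32, 1.565, -0, 1.257, -0.02], TCP at [0.199, -0.539, 0.214] pointing down, gripper open.
Joint ranges: [-3.11, 3.11], [-0.84, 2.01], [0.21, 2.61], [-1.34, 4.49], [0.05, 2.63], [-2.56, 2.56]. Speed limits (rad/s): [2.57, 2.57, 3.14, 3.14, 3.14, 3.14].

INTERFACE

Orientations are given as a 3x3 rotation matrix whose columns are the frame's x, y, z axes.
In Python, from plant import ctrl, read_camera, camera_params gives the robot as it stands. The module is installed in compiled form; this text tells all that it offers.
- The arm moves only by the tool arm_command, never from a script. Its argument "rows" is a list of rows, each a list of 5 numbers: the shift along the tool's x, y, z in mm, then the turn about the tool's x in rad, then the finger opening in mm, from 0 to 91.2. A call has 1 to 8 rows; each row shifts and turns the commanded pose from where the row before left it, along the tool's axes as they then stand; what a row does not reach is not made up. A row lasts 1/10 s, in which the tool goes at most 50 mm and 8.59 degrees, less where a joint would pass 70% of its speed; a pose out of reach is approached as far as the arm can. A call is refused whole if a number of a shift passes 50 or a number of a turn 0.15, either way. A call with a gripper value outside its range is refused whole. The fingers move at their own pace and stop on an object; "force" is the grip in N (left out, the last holds). Time passes only in rows, so rows that do not move let the fingers close. It gives the time, the measured TCP pose, the force and the opening at its end, in the units of the state.
- ctrl.get_state(): the state, without advancing time (a new reading comes with each control period).
- read_camera(name): name is "side" or "top" or "wrist"; returns (picture, depth): 420x560x3 uint8, red, green, blue; 420x560 float32, m along the optical axis (not along the pixel's ray), 0 where there is no reading.
- camera_params(name): a dict with "fx", "fy", "cx", "cy" (pixels), "cam_to_world" (4x4, takes a point from camera to world coordinates). Camera axes: x right, y down, z forward; pixel columns grow to the right and rows downward; lengths in m; the calibration is good to about 2 mm. A picture is of the moment at which its call begins: read the wrist's pose just before it. camera_params takes no time and is no camera call; for the wrist camera it gives the pose at the moment of the call.
- ctrl.finish_job(): hands the job in, once; it reports no verdict.
The state is a dict: "time": time; "joints": joint angles; "joint_vel": joint speeds; "effort": joint torques, N m; "tcp_pos": TCP position; "tool_rot": TCP orientation; "contact_force": force on the tool from outside, world axes, zero at the start; "moment": the same for the moment, N m; "grip_width": finger opening in m.
Only numpy, scipy, OpenCV 4.12 (cv2) and the standard library are available. Lean on these libraries where they do the work, as an engineer would, in place of code of your own. Each camera call takes 0.05 s, during which the arm holds its last target. There are 200 camera calls.

TASK

Get the coffee density tester ready: its sprung shutter covers the hopper seat, so push the big round pad along its track to the end and then sideways into the notch, so that the shutter stays open by itself when you let go. Then take the steel hopper from its slanted rest and stand it upright, fully home in the tapered seat, lowering it in rather than dropping it. Leave the four glass cups where they stand, and leave the shutter latched.

Things in the scene. Friction and masses are not known exactly. Their poses are not given: they have to be found in the camera images.
- stand: Density tester: grey deck 144 mm (x) by 260 mm (y), top 70 mm above the table. Origin at table height below the deck's centre. y = the shutter's opening direction, x = sideways into the notch, z up. On the deck lie only low parts beside the pad: shutter plate (top at 76 mm) and, at x under -30 mm, y -12 to 83 mm, the steel guide (top at 78 mm). A jar 100 mm high stands by its -x side.
- pad (a point): Centre of the top of the shutter's round black palm pad: disc of 96 mm diameter (too wide to grip), plain upright side wall from 81 to 112 mm above the table, this point at 112. Axes as stand; it slides in x and y without turning. A steel lug, 14 mm wide, top at 88 mm, stands out on its -x side to 69 mm from its centre and carries the guide pin.
- shutter (a joint): Shutter and pad travel along the tester's +y, m: 0 closed (half over the seat), 0.066 at the end stop. A spring drives it back to 0: 6 N when closed, 12 N at the end. Held in the notch it reads about 0.052.
- palm (a joint): Pad's sideways travel along the tester's +x, m: 0 to 0.020 (stop); a light spring (1 to 2.5 N) drives it back. It is free only while the shutter is past about 0.060. Let back beyond 0.013, the pin drops into the notch: shutter about 0.052, pad about 0.018, held both ways by a tooth 8 mm high. Let go under 0.008 it all snaps back to 0; between, it may balance on the tooth, not latched.
- seat (a point): Centre of the mouth of the tapered steel seat in the deck, 70 mm above the table, 85 mm from the closed pad's centre along -y; axes as stand. Conical hole, 51 mm diameter at the mouth, 29 mm at 42 mm depth, flat rim 4 mm wide. The closed shutter plate (56 mm wide) covers all but 5 mm at the -y side; latched, its edge stands 32 mm from the seat's centre.
- hopper_mid (a point): On the axis of the loose steel hopper, half-way up: 50 mm from spout end and from rim. z = its axis towards the open rim. 250 g, 100 mm long: tapered spout (26 mm diameter at the end, 48 mm at 42 mm up), flat shoulder, then a round bowl, 56 mm outside diameter, 4 mm wall, 42 to 100 mm up. Fully home in the seat, its shoulder lies on the rim and this point is 8 mm above seat.
- tray: Steel tray, 150 mm (x) by 270 mm (y), 8 mm thick, origin at table height below its centre. In its middle a slanted tube (59 mm outside diameter, rim centre 70 mm above the table) holds the hopper at the start, spout 42 mm deep, shoulder on the tube's rim. The hopper leans 30 degrees from upright towards the tray's -x (the robot's side) and comes out along its own axis.
- cup_a_mid (a point): Centre of an empty glass cup on the tray, to the hopper's +y side (about 100 mm off): 62 mm high, 74 mm diameter at the rim, this point 31 mm above its foot. A bystander: leave it.
- cup_b_mid (a point): Centre of an empty glass cup on the tray, to the hopper's -y side (about 100 mm off): 62 mm high, 74 mm diameter at the rim, this point 31 mm above its foot. A bystander: leave it.
- cup_c_mid (a point): Centre of an empty glass cup on the table close by the tester, on its +x side: 62 mm high, 74 mm diameter at the rim, this point 31 mm above its foot. A bystander: leave it.
- cup_d_mid (a point): Centre of an empty glass cup on the table, well beyond the work: 62 mm high, 74 mm diameter at the rim, this point 31 mm above its foot. A bystander: leave it.
Not all that is in view belongs to the job. Leave any green or yellow look-alike of the part that bears hopper_mid alone.

How it is judged:
By the outcome, as a careful person would: the job done as asked, in the order asked, and still so for the second after the job is handed in, with the robot touching nothing.
It also fails if it takes over 67 s, if anything falls off the work surface, if the arm or the gripper's body presses on something with over 40 N, if the wrist force passes 120 N, or if a joint passes its speed limit or range.

## Working session

There is one attempt and no reset: what is moved stays moved. The work goes in short steps, Python scripts to look and compute and a tool call to move; the robot and the scene stay as the last step left them, time stands still between calls to the robot, and variables do not carry over. Pictures are saved under pics/ and viewed, about 8 in all and at most 12, crops included, and the job is handed in when it is done.

Besides the shell and the picture viewer there is one more tool, called after "Call:" as name([rows], argument=value, ...), one row to a line, values as JSON. arm_command: Moves the arm, as the interface text tells. Its arguments: {"type":"object","properties":{"rows":{"type":"array"},"force":{"type":"number"}},"required":["rows"]}

```bash
mkdir -p pics; cat > h.py <<'E'
import numpy as np,cv2
from plant import ctrl,read_camera,camera_params
def snap(n,tag):
    p=camera_params(n); im,d=read_camera(n)
    np.savez(f'pics/{tag}.npz',im=im,d=d,T=p['cam_to_world'],k=[p['fx'],p['fy'],p['cx'],p['cy']])
    cv2.imwrite(f'pics/{tag}.png',im[:,:,::-1]); return im,d,p
def cloud(tag):
    z=np.load(f'pics/{tag}.npz'); d=z['d']; fx,fy,cx,cy=z['k']; v,u=np.mgrid[:d.shape[0],:d.shape[1]]
    P=np.stack([(u-cx)/fx*d,(v-cy)/fy*d,d],-1)@z['T'][:3,:3].T+z['T'][:3,3]
    P[d==0]=np.nan; return z['im'],P
E
python3 - <<'E'
from h import *
ims=[]
for n in('top','side'):
    im,d,p=snap(n,n+'0'); ims.append(im); print(n,p['cam_to_world'].round(3).tolist(),p['fx'],p['cx'],p['cy'])
s=ctrl.get_state(); print(s['time'],s['tcp_pos'],s['tool_rot'],ctrl.grasp_offset,s['grip_width'])
E
```

```text
top [[0.019, -0.996, 0.091, 0.463], [-1.0, -0.018, 0.012, 0.004], [-0.011, -0.091, -0.996, 1.493], [0.0, 0.0, 0.0, 1.0]] 542.3598177640674 275.61288770828804 211.66142798103147
side [[0.906, -0.298, 0.299, 0.296], [-0.422, -0.606, 0.674, -0.68], [-0.02, -0.737, -0.675, 0.796], [0.0, 0.0, 0.0, 1.0]] 468.09675351890303 275.3782005783647 203.17301472514063
0.1 [ 0.19908323 -0.53896803  0.21321033] [[-5.29961554e-04  3.46509561e-01 -9.38046291e-01]
 [ 1.46400898e-03 -9.38045148e-01 -3.46509966e-01]
 [-9.99998788e-01 -1.55694515e-03 -1.01652434e-05]] -0.0188 0.09139488674040233
```

View pics/top0.png

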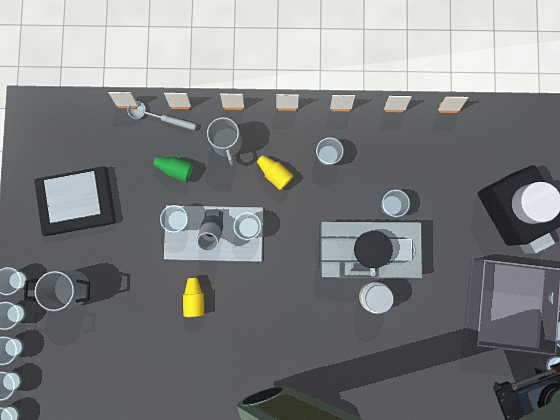

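View pics/side0.png

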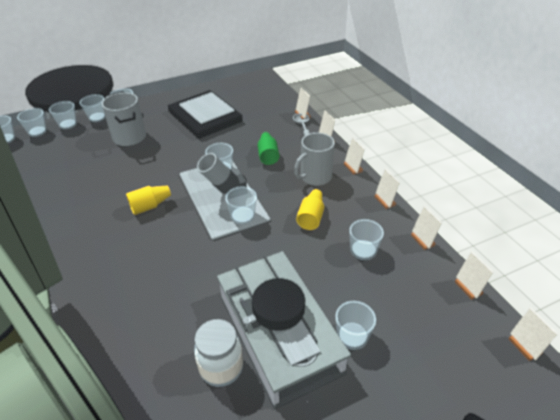

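The tester is at top (320–423, 220–278), with the pad at (374,249), the shutter plate on its right and the jar at (376,297). The steel hopper at (210,232) is the grey one held in the tray tube, between the cups at (174,219) and (247,226). The yellow ones at (193,298) and (275,172) and the green one at (173,168) lie loose on the table, so they are look-alikes.

```bash
cat > m.py <<'E'
from h import *
im,P=cloud('top0')
def box(u0,u1,v0,v1): 
    m=np.zeros(P.shape[:2],bool); m[v0:v1,u0:u1]=1; return m
Z=P[...,2]
def rect(m,name):
    q=P[m][:,:2].astype(np.float32); r=cv2.minAreaRect(q*1000); print(name,np.round(r[0],1),np.round(r[1],1),round(r[2],2),m.sum(), 'z',np.median(P[m][:,2]).round(4))
print('table z',np.nanmedian(Z[box(280,310,300,340)]))
rect(box(310,432,212,286)&(Z>.06)&(Z<.074),'deck')
m=box(345,405,225,275)&(Z>.105)&(Z<.12); rect(m,'pad')
(c,r)=cv2.minEnclosingCircle((P[m][:,:2]*1000).astype(np.float32)); print('pad circ',c,r,P[m].mean(0))
rect(box(155,270,200,270)&(Z>.004)&(Z<.016),'tray')
m=box(190,228,205,255)&(Z>.085); print('hop',m.sum(),P[m].min(0),P[m].max(0),P[m].mean(0))
im,Q=cloud('side0')
def f(m,n): print(n,m.sum(),Q[m].mean(0).round(4),Q[m].min(0).round(4),Q[m].max(0).round(4))
z=Q[...,2]
b=np.zeros(z.shape,bool); b[275:330,245:312]=1; m=b&(z>.108)&(z<.118)
c,r=cv2.minEnclosingCircle((Q[m][:,:2]*1000).astype(np.float32)); f(m,'padside'); print(c,r)
b=np.zeros(z.shape,bool); b[145:190,190:235]=1; f(b&(z>.085),'hopside')
a=cv2.imread('pics/top0.png'); s=cv2.imread('pics/side0.png')
A=cv2.resize(a[190:280,150:280],(800,554),interpolation=3); cv2.imwrite('pics/c1.png',A)
B=cv2.resize(s[130:230,170:290],(600,500),interpolation=3); cv2.imwrite('pics/c2.png',B)
cv2.imwrite('pics/c.png',np.vstack([cv2.resize(A,(433,300)),cv2.resize(B,(433,300))]))
E
python3 m.py
```

```text
table z 0.00033166521406879923
deck [ 501.7 -229.2] [191.4 261.9] 1.01 3367 z 0.07
pad [ 499. -228.] [92.7 94.3] 44.34 1100 z 0.1121
pad circ (499.21575927734375, -228.5327911376953) 48.16935729980469 [ 0.49873308 -0.22785313  0.11215237]
tray [533.6 197. ] [190.  314.7] 1.08 3620 z 0.0081
hop 373 [0.48573986 0.16567351 0.08519719] [0.56413371 0.21966307 0.13551013] [0.52352577 0.19260794 0.10854572]
padside 1913 [ 0.4971 -0.2291  0.1126] [ 0.4512 -0.2746  0.108 ] [ 0.5453 -0.179   0.1171]
(498.6528015136719, -226.45262145996094) 48.104488372802734
hopside 591 [0.5204 0.1916 0.1071] [0.486  0.1661 0.085 ] [0.5622 0.2266 0.1363]
```

View pics/c.png

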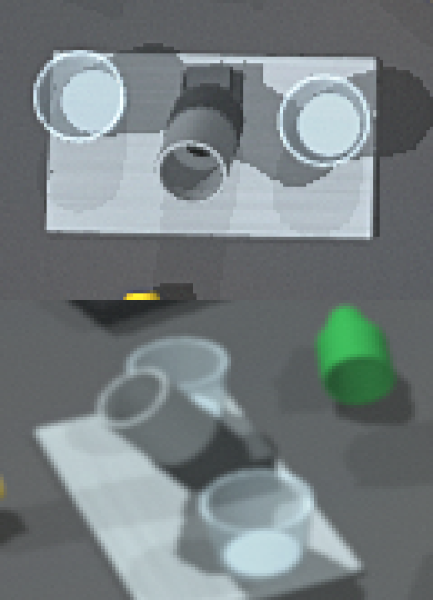

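Confirmed: the grey hopper sits in the tray tube, leaning toward the robot. Now I'll get the yaws and the hopper axis.

```bash
cat > m2.py <<'E'
from h import *
from scipy.optimize import least_squares
im,P=cloud('top0'); Z=P[...,2]
def edges(u0,u1,v0,v1,lo,hi,n):
    m=np.zeros(Z.shape,np.uint8); m[v0:v1,u0:u1]=1; m&=((Z>lo)&(Z<hi)).astype(np.uint8)
    m=cv2.morphologyEx(m,cv2.MORPH_OPEN,np.ones((5,5),np.uint8)); m=m.astype(bool)
    q=P[m][:,:2]; out=[]
    for ax in (0,1):
        o=1-ax; b=np.round(q[:,o]/.005); 
        for fn,s in((np.min,'min'),(np.max,'max')):
            e=np.array([[k*.005,fn(q[b==k,ax])] for k in np.unique(b)])
            for _ in range(6):
                c=np.polyfit(e[:,0],e[:,1],1); r=abs(e[:,1]-np.polyval(c,e[:,0])); k=r<=max(.002,np.percentile(r,85)); e=e[k]
            print(n,'xy'[ax],s,'slope',c[0].round(4),'val@mid',np.polyval(c,q[:,o].mean()).round(4),len(e))
edges(310,432,212,286,.064,.0735,'deck')
edges(155,270,200,270,.004,.013,'tray')
pts=[]
for t,(u0,u1,v0,v1) in (('top0',(190,228,205,255)),('side0',(190,235,145,190))):
    im,Q=cloud(t); m=np.zeros(Q.shape[:2],bool); m[v0:v1,u0:u1]=1; m&=(Q[...,2]>.088)&(Q[...,2]<.145)
    pts.append(Q[m])
for n,q in(('top',pts[0]),('side',pts[1]),('both',np.vstack(pts))):
    def f(p):
        a=np.array([-.5*np.cos(p[2]),-.5*np.sin(p[2]),.866]); c=np.array([p[0],p[1],.077])
        d=q-c; s=d@a; r=np.linalg.norm(d-np.outer(s,a),axis=1)
        return np.minimum(abs(r-.028),abs(r-.024))*1000
    s=least_squares(f,[.535,.193,0.0],loss='soft_l1',x_scale=[.01,.01,.1]); print(n,s.x.round(4),np.median(abs(s.fun)).round(2))
E
python3 m2.py
```

```text
deck x min slope -0.2379 val@mid 0.5004 5
deck x max slope -0.2419 val@mid 0.5102 5
deck y min slope -0.0126 val@mid -0.1342 8
deck y max slope -0.0318 val@mid -0.1224 7
tray x min slope 0.3649 val@mid 0.4735 7
tray x max slope 0.3697 val@mid 0.4864 7
tray y min slope -0.5618 val@mid 0.1579 5
tray y max slope -1.3772 val@mid 0.2056 5
top [ 0.534   0.1928 -0.0677] 0.78
side [0.5328 0.1937 0.0022] 0.93
both [ 0.5334  0.1931 -0.0421] 0.9
```

```bash
cat > m3.py <<'E'
from h import *
from scipy.stats import theilslopes
im,P=cloud('top0'); Z=P[...,2]
for n,(u0,u1,v0,v1,lo,hi,hx,hy) in {'deck':(305,436,208,290,.064,.08,.06,.11),'tray':(150,275,196,272,.004,.014,.065,.125)}.items():
    m=np.zeros(Z.shape,np.uint8); m[v0:v1,u0:u1]=((Z>lo)&(Z<hi))[v0:v1,u0:u1]
    m=cv2.morphologyEx(m,cv2.MORPH_OPEN,np.ones((3,3),np.uint8)).astype(bool); q=P[m][:,:2]; c=(np.percentile(q,2,0)+np.percentile(q,98,0))/2; print(n,c)
    for ax,h in((0,hy),(1,hx)):
        o=1-ax; b=np.round((q[:,o]-c[o])/.004)
        for fn in(np.min,np.max):
            e=np.array([[k*.004,fn(q[b==k,ax])] for k in np.unique(b) if abs(k*.004)<h]); s=theilslopes(e[:,1],e[:,0]); print(' ','xy'[ax],fn.__name__,'slope %.4f [%.4f %.4f] at c %.4f'%(s[0],s[2],s[3],s[1]),len(e))
E
python3 m3.py
```

```text
deck [ 0.49940325 -0.2283032 ]
  x min slope -0.0066 [-0.0171 0.0000] at c 0.4289 55
  x max slope -0.0178 [-0.0186 -0.0169] at c 0.5700 55
  y min slope 0.0342 [0.0238 0.0470] at c -0.3574 29
  y max slope 0.0134 [0.0099 0.0210] at c -0.0988 29
tray [0.53700991 0.19223045]
  x min slope -0.0185 [-0.0458 -0.0029] at c 0.4682 63
  x max slope -0.0781 [-0.1362 -0.0259] at c 0.6051 63
  y min slope 0.4547 [0.0272 0.7612] at c 0.0685 33
  y max slope -0.2407 [-0.4565 -0.0976] at c 0.3125 33
```

Call:
arm_command([
  [0,-13,-37,0,70],
  [0,-13,-37,0,70],
  [0,-13,-37,0,70],
  [0,-13,-37,0,70],
  [0,-13,-37,0,70],
  [0,-13,-37,0,70],
  [0,-13,-37,0,70],
  [0,-13,-37,0,70],
], force=10)

```text
time: 0.9
tcp_pos: [0.4417, -0.3379, 0.2136]
tool_rot: [[-0.001, 0.346, -0.938], [0.0, -0.938, -0.346], [-1.0, -0.001, 0.0]]
contact_force: [0.6, 0.0, -0.6]
grip_width: 0.07
```

Call:
arm_command([
  [0,0,0,-0.15,70],
  [0,0,0,-0.15,70],
  [0,0,0,-0.15,70],
  [0,0,0,-0.15,70],
  [0,0,0,-0.15,70],
  [0,0,0,-0.15,70],
  [0,0,0,-0.15,70],
  [0,0,0,-0.15,70],
])

```text
time: 1.7
tcp_pos: [0.4406, -0.3391, 0.2135]
tool_rot: [[-0.001, 1.0, -0.011], [0.001, -0.011, -1.0], [-1.0, -0.001, -0.001]]
contact_force: [0.8, -0.0, -0.1]
grip_width: 0.0704
```

```bash
cat > st.py <<'E'
from h import *
import sys
s=ctrl.get_state(); R=s['tool_rot']; p=s['tcp_pos']
print('t',round(s['time'],2),'tcp',p.round(4),'yangle',np.degrees(np.arctan2(R[1,1],R[0,1])).round(2),'F',np.round(s['contact_force'],1),'w',round(s['grip_width'],4))
print('tilt',np.round(R[:,0],3))
if len(sys.argv)>3:
    d=np.array(list(map(float,sys.argv[1:4])))-p; print('tool delta mm',(R.T@d*1000).round(1))
E
python3 st.py 0.5 -0.29 0.14
```

```text
t 1.7 tcp [ 0.4406 -0.3391  0.2135] yangle -0.62 F [ 0.8 -0.  -0.1] w 0.0704
tilt [-0.001  0.001 -1.   ]
tool delta mm [ 73.5  58.9 -49.7]
```

Call:
arm_command([
  [15,20,-16,-0.03,70],
  [30,20,-17,0,70],
  [28,19,-17,0,70],
  [25,0,0,0,70],
  [20,0,0,0,70],
  [8,0,0,0,70],
  [0,0,0,0,70],
])

```text
time: 2.4
tcp_pos: [0.4989, -0.2887, 0.0868]
tool_rot: [[-0.002, 1.0, 0.013], [0.001, 0.013, -1.0], [-1.0, -0.002, -0.001]]
contact_force: [1.1, -0.8, 1.1]
grip_width: 0.07
```

```bash
python3 st.py 0.5 -0.277 0.087; python3 -c "
from h import *
snap('wrist','w1')"
```

```text
t 2.4 tcp [ 0.4989 -0.2887  0.0868] yangle 0.74 F [ 1.1 -0.8  1.1] w 0.07
tilt [-0.002  0.001 -1.   ]
tool delta mm [ -0.2   1.2 -11.7]
```

View pics/w1.png

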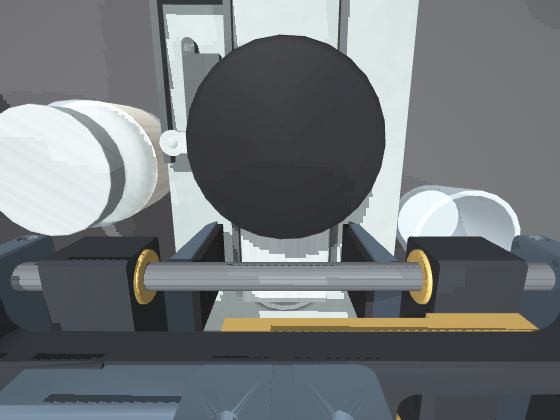

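Wrist view: pad centre (286,137), lug (172,142); the fingers at (200,245) and (365,245) straddle it evenly with the jar clear. Pushing.

Call:
arm_command([
  [0,0,-6,0,70],
  [0,0,-6,0,70],
  [0,0,-8,0,70],
  [0,0,-8,0,70],
  [0,0,-8,0,70],
  [0,0,-8,0,70],
  [0,0,-8,0,70],
  [0,0,-8,0,70],
], force=30)

```text
time: 3.25
tcp_pos: [0.4998, -0.2321, 0.0893]
tool_rot: [[0.003, 1.0, 0.015], [-0.008, 0.015, -1.0], [-1.0, 0.003, 0.008]]
contact_force: [-1.5, -11.6, -0.2]
grip_width: 0.0703
```

Call:
arm_command([
  [0,0,-6,0,70],
  [0,0,-4,0,70],
  [0,0,-2,0,70],
  [0,0,0,0,70],
])

```text
time: 3.65
tcp_pos: [0.4996, -0.2202, 0.0893]
tool_rot: [[0.003, 1.0, 0.015], [-0.008, 0.015, -1.0], [-1.0, 0.003, 0.008]]
contact_force: [-0.3, -10.8, -1.4]
grip_width: 0.07
```

Call:
arm_command([
  [0,0,-4,0,70],
  [0,0,-2,0,70],
  [0,0,-1,0,70],
  [0,0,0,0,70],
])

```text
time: 4.05
tcp_pos: [0.4996, -0.2135, 0.0893]
tool_rot: [[0.003, 1.0, 0.016], [-0.008, 0.016, -1.0], [-1.0, 0.003, 0.008]]
contact_force: [-1.7, -10.7, -1.2]
grip_width: 0.07
```

Call:
arm_command([
  [0,0,-1,0,70],
  [0,0,-1,0,70],
  [0,0,0,0,70],
])

```text
time: 4.35
tcp_pos: [0.4996, -0.2116, 0.0893]
tool_rot: [[0.003, 1.0, 0.016], [-0.008, 0.016, -1.0], [-1.0, 0.003, 0.008]]
contact_force: [-0.6, -11.3, -0.4]
grip_width: 0.07
```

```bash
cat > pad.py <<'E'
from h import *
import sys
t=sys.argv[1]; snap('top',t); im,P=cloud(t); Z=P[...,2]
m=np.zeros(Z.shape,bool); m[215:285,310:405]=1; m&=(Z>.107)&(Z<.117)&(im.max(-1)<75)
q=(P[m][:,:2]*1000).astype(np.float32); print(len(q),cv2.minEnclosingCircle(q),q.mean(0),np.percentile(q,[1,99],0).round(1).tolist())
E
python3 pad.py t2; python3 st.py
```

```text
731 ((498.627197265625, -164.27880859375), 47.098388671875) [ 499.96738 -154.42473] [[454.2, -186.5], [542.9, -120.7]]
t 4.4 tcp [ 0.4996 -0.2117  0.0893] yangle 0.89 F [ -0.  -11.4   0.2] w 0.0699
tilt [ 0.003 -0.008 -1.   ]
```

Call:
arm_command([
  [0,0,-1,0,70],
  [0,0,-1,0,70],
  [0,0,0,0,70],
])

```text
time: 4.7
tcp_pos: [0.4996, -0.2097, 0.0893]
tool_rot: [[0.003, 1.0, 0.015], [-0.008, 0.016, -1.0], [-1.0, 0.003, 0.008]]
contact_force: [-0.9, -11.7, -0.9]
grip_width: 0.0701
```

Call:
arm_command([
  [0,0,-1,0,70],
  [0,0,-1,0,70],
  [0,0,0,0,70],
])

```text
time: 5.0
tcp_pos: [0.4996, -0.208, 0.0893]
tool_rot: [[0.003, 1.0, 0.016], [-0.009, 0.016, -1.0], [-1.0, 0.003, 0.009]]
contact_force: [-0.7, -13.0, -0.6]
grip_width: 0.0699
```

Call:
arm_command([
  [0,0,-1,0,70],
  [0,0,-1,0,70],
  [0,0,0,0,70],
])

```text
time: 5.3
tcp_pos: [0.4999, -0.2077, 0.0894]
tool_rot: [[0.004, 1.0, 0.017], [-0.012, 0.017, -1.0], [-1.0, 0.004, 0.012]]
contact_force: [-1.1, -18.1, -1.5]
grip_width: 0.0702
```

End stop felt. Now sideways.

Call:
arm_command([
  [0,0,1.5,0,70],
  [0,4,0,0,70],
  [0,4,0,0,70],
  [0,4,0,0,70],
  [0,4,0,0,70],
  [0,2,0,0,70],
  [0,0,0,0,70],
])

```text
time: 6.0
tcp_pos: [0.5174, -0.2077, 0.0893]
tool_rot: [[0.003, 1.0, 0.016], [-0.009, 0.016, -1.0], [-1.0, 0.003, 0.01]]
contact_force: [-2.2, -14.1, -0.5]
grip_width: 0.0699
```

Call:
arm_command([
  [0,1,0,0,70],
  [0,1,0,0,70],
  [0,0,0,0,70],
])

```text
time: 6.3
tcp_pos: [0.5191, -0.2077, 0.0893]
tool_rot: [[0.002, 1.0, 0.016], [-0.009, 0.016, -1.0], [-1.0, 0.002, 0.009]]
contact_force: [-1.7, -13.7, 1.0]
grip_width: 0.0701
```

Call:
arm_command([
  [0,1,0,0,70],
  [0,1,0,0,70],
  [0,0,0,0,70],
])

```text
time: 6.6
tcp_pos: [0.5199, -0.2076, 0.0892]
tool_rot: [[-0.0, 1.0, 0.017], [-0.009, 0.017, -1.0], [-1.0, -0.0, 0.009]]
contact_force: [-4.9, -13.9, 0.9]
grip_width: 0.07
```

```bash
python3 pad.py t3; python3 st.py
```

```text
688 ((518.5776977539062, -160.7861328125), 47.108299255371094) [ 520.90125 -150.3067 ] [[474.4, -183.6], [561.1, -117.5]]
t 6.65 tcp [ 0.5199 -0.2076  0.0892] yangle 0.96 F [ -3.9 -12.8   1.3] w 0.07
tilt [-0.    -0.009 -1.   ]
```

Call:
arm_command([
  [0,0,3,0,70],
  [0,0,3,0,70],
  [0,0,3,0,70],
  [0,0,3,0,70],
  [0,0,3,0,70],
  [0,0,3,0,70],
  [0,0,0,0,70],
])

```text
time: 7.35
tcp_pos: [0.5199, -0.2226, 0.0889]
tool_rot: [[-0.001, 1.0, 0.014], [-0.003, 0.014, -1.0], [-1.0, -0.001, 0.003]]
contact_force: [-3.7, -5.5, 3.7]
grip_width: 0.07
```

Call:
arm_command([
  [0,0,3,0,70],
  [0,0,3,0,70],
  [0,0,5,0,70],
  [0,0,8,0,70],
  [0,0,10,0,70],
  [0,0,10,0,70],
  [0,0,0,0,70],
])

```text
time: 8.05
tcp_pos: [0.5215, -0.262, 0.0879]
tool_rot: [[0.001, 1.0, 0.011], [-0.001, 0.011, -1.0], [-1.0, 0.001, 0.001]]
contact_force: [-0.3, 0.8, -0.0]
grip_width: 0.0695
```

```bash
python3 pad.py t4; python3 st.py; python3 -c "
from h import *
snap('wrist','w2')"
```

```text
983 ((518.2296142578125, -177.0176544189453), 47.7277946472168) [ 518.13574 -176.80579] [[474.7, -220.5], [561.3, -133.0]]
t 8.1 tcp [ 0.5213 -0.2612  0.0878] yangle 0.66 F [ 0.5 -0.7 -0.1] w 0.0701
tilt [ 0.  0. -1.]
```

View pics/w2.png

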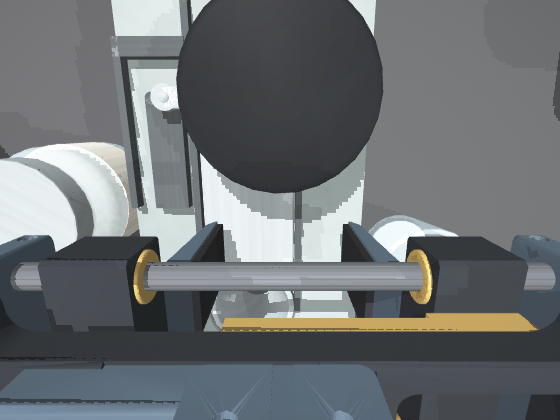

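Latched: the pad stays at (0.518,−0.177), i.e. about +51 and +19 mm, with no contact. The wrist view shows it at (280,90), with the pin at (163,97) in the notch and the seat uncovered. Next, the hopper: rise, turn and travel.

Call:
arm_command([
  [-10,0,0,0.15,74],
  [-20,0,0,0.15,74],
  [-20,0,0,0.15,74],
  [-20,0,0,0.15,74],
  [-20,0,0,0.15,74],
  [-20,0,0,0.15,74],
  [0,0,0,0.15,74],
  [0,0,0,0.15,74],
])

```text
time: 8.95
tcp_pos: [0.5215, -0.2601, 0.1988]
tool_rot: [[0.001, 0.369, -0.929], [-0.001, -0.929, -0.369], [-1.0, 0.001, -0.001]]
contact_force: [0.2, -0.4, -0.4]
grip_width: 0.074
```

Call:
arm_command([
  [0,0,0,0.15,74],
  [0,0,0,0.15,74],
  [0,0,0,0.08,74],
  [0,-40,0,0,74],
  [0,-45,0,0,74],
  [0,-45,0,0,74],
  [0,-45,0,0,74],
  [0,-45,0,0,74],
])

```text
time: 9.75
tcp_pos: [0.52, -0.0384, 0.198]
tool_rot: [[0.0, 0.004, -1.0], [0.0, -1.0, -0.004], [-1.0, -0.0, -0.0]]
contact_force: [1.5, -0.1, -0.1]
grip_width: 0.0738
```

```bash
python3 st.py 0.520 0.193 0.19; python3 - <<'E'
from h import *
snap('top','t5'); a=cv2.imread('pics/t5.png'); cv2.imwrite('pics/t5c.png',cv2.resize(a[210:290,310:440],(780,480),interpolation=2))
E
```

```text
t 9.75 tcp [ 0.52   -0.0384  0.198 ] yangle -89.79 F [ 1.5 -0.1 -0.1] w 0.0738
tilt [ 0.  0. -1.]
tool delta mm [   8.1 -231.4   -0.9]
```

View pics/t5c.png

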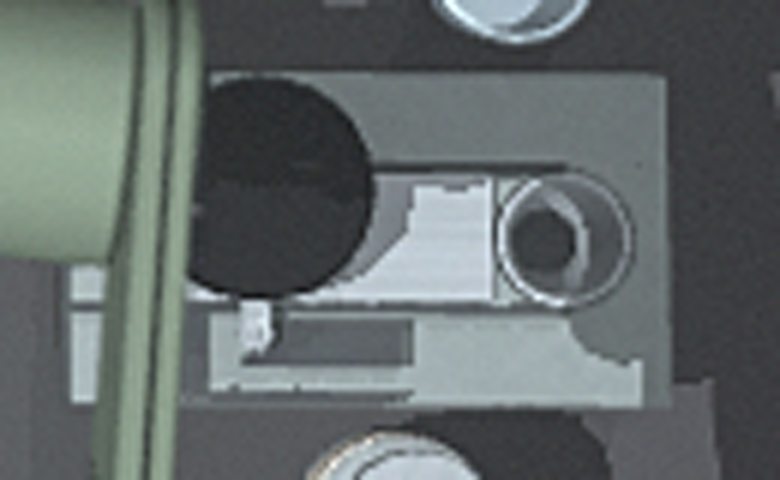

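Seat open: ring centre at crop (565,238), i.e. top (403.8,249.3); shutter edge at crop x=493.

```bash
python3 - <<'E'
from h import *
z=np.load('pics/t5.npz'); fx,fy,cx,cy=z['k']; T=z['T']
for u,v,h in((403.8,249.3,.07),(310+278/6-.4,210+186/6-.4,.112)):
    r=T[:3,:3]@np.array([(u-cx)/fx,(v-cy)/fy,1]); print((T[:3,3]+r*(h-T[2,3])/r[2]).round(4))
E
```

```text
[ 0.5003 -0.3146  0.07  ]
[ 0.519  -0.1839  0.112 ]
```

Call:
arm_command([
  [0,-45,0,0,74],
  [0,-45,0,0,74],
  [0,-45,0,0,74],
  [0,-45,0,0,74],
  [0,-40,0,0,74],
  [0,-11,-1,0,74],
  [0,0,0,0,74],
])

```text
time: 10.5
tcp_pos: [0.5204, 0.1919, 0.1977]
tool_rot: [[-0.0, 0.007, -1.0], [-0.0, -1.0, -0.007], [-1.0, 0.0, 0.0]]
contact_force: [-0.4, -1.3, -0.1]
grip_width: 0.0745
```

```bash
python3 st.py 0.520 0.193 0.0825; python3 -c "
from h import *
snap('wrist','w3')"
```

```text
t 10.5 tcp [0.5204 0.1919 0.1977] yangle -89.61 F [-0.4 -1.3 -0.1] w 0.0745
tilt [-0. -0. -1.]
tool delta mm [115.2  -1.1   0.3]
```

View pics/w3.png

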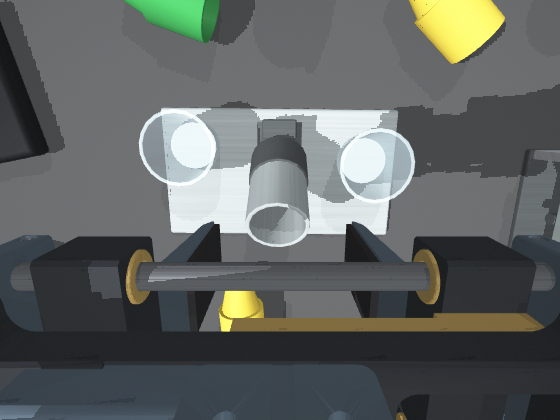

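The hopper rim (278,225) sits centred between the fingers (mid 280), with the cups clear. Descend and grip.

Call:
arm_command([
  [30,0,0,0,74],
  [30,-0.5,0,0,74],
  [25,-0.5,0,0,74],
  [18,0,0,0,74],
  [12,0,0,0,74],
  [0,0,0,0,74],
])

```text
time: 11.15
tcp_pos: [0.5197, 0.1899, 0.0816]
tool_rot: [[-0.003, 0.002, -1.0], [-0.001, -1.0, -0.002], [-1.0, 0.001, 0.003]]
contact_force: [0.3, 0.3, 0.2]
grip_width: 0.0739
```

Call:
arm_command([
  [0,0,0,0,50],
  [0,0,0,0,50],
  [0,0,0,0,50],
  [0,0,0,0,50],
  [0,0,0,0,50],
], force=15)

```text
time: 11.65
tcp_pos: [0.5213, 0.1938, 0.0845]
tool_rot: [[0.003, 0.003, -1.0], [0.004, -1.0, -0.003], [-1.0, -0.004, -0.003]]
contact_force: [-2.6, 5.8, 1.2]
grip_width: 0.057
```

Call:
arm_command([
  [0,-3,0,0,50],
  [-4,0,2.5,0,50],
  [-9,0,5,0,50],
  [-9,0,5,0,50],
  [-9,0,5,0,50],
  [-9,0,5,0,50],
  [-9,0,5,0,50],
  [-9,0,5,0,50],
])

```text
time: 12.45
tcp_pos: [0.4877, 0.1945, 0.1419]
tool_rot: [[0.0, 0.004, -1.0], [0.0, -1.0, -0.004], [-1.0, -0.0, -0.0]]
contact_force: [0.3, 0.6, -1.8]
grip_width: 0.0566
```

Call:
arm_command([
  [-20,0,0,0,50],
  [-25,0,0,0,50],
  [-25,0,0,0,50],
  [-10,0,0,0,50],
  [0,0,0,0,50],
])

```text
time: 12.95
tcp_pos: [0.4887, 0.1948, 0.2225]
tool_rot: [[0.003, 0.004, -1.0], [0.001, -1.0, -0.004], [-1.0, -0.001, -0.003]]
contact_force: [0.3, -0.0, -2.6]
grip_width: 0.0569
```

```bash
python3 st.py;python3 - <<'E'
from h import *
snap('side','s6'); a=cv2.imread('pics/s6.png'); cv2.imwrite('pics/s6c.png',cv2.resize(a[40:240,120:320],(600,600),interpolation=2))
E
```

```text
t 12.95 tcp [0.4887 0.1948 0.2225] yangle -89.78 F [ 0.3 -0.  -2.6] w 0.0569
tilt [ 0.003  0.001 -1.   ]
```

View pics/s6c.png

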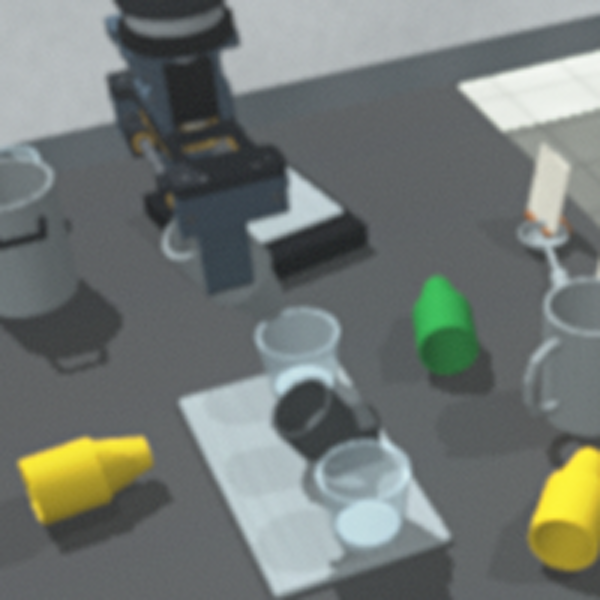

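Hopper gripped (56.9 mm wide, 2.6 N) and still tilted; the cups haven't moved. Carry it to the seat with a firmer grip.

Call:
arm_command([
  [0,15,2,0,50],
  [0,30,2,0,50],
  [0,40,2,0,50],
  [0,40,2,0,50],
  [0,40,2,0,50],
  [0,40,2,0,50],
  [0,40,2,0,50],
  [0,40,2,0,50],
], force=25)

```text
time: 13.8
tcp_pos: [0.4712, -0.0927, 0.2195]
tool_rot: [[-0.003, 0.003, -1.0], [0.0, -1.0, -0.003], [-1.0, -0.0, 0.003]]
contact_force: [0.8, -0.1, -1.8]
grip_width: 0.056
```

Call:
arm_command([
  [0,40,2,0,50],
  [0,40,0,0,50],
  [0,40,0,0,50],
  [0,40,0,0,50],
  [0,30,0,0,50],
  [0,20,0,0,50],
  [0,10,0,0,50],
  [0,0,0,0,50],
])

```text
time: 14.6
tcp_pos: [0.4709, -0.3114, 0.2196]
tool_rot: [[-0.002, 0.002, -1.0], [0.001, -1.0, -0.002], [-1.0, -0.001, 0.002]]
contact_force: [-0.3, -0.2, -3.2]
grip_width: 0.0563
```

```bash
python3 st.py 0.473 -0.3142 0.14;python3 - <<'E'
from h import *
snap('side','s7'); im,Q=cloud('s7'); a=im[:,:,::-1]
p=ctrl.get_state()['tcp_pos']; m=np.linalg.norm(Q-p,axis=-1)<.12; v,u=np.where(m); print(u.min(),u.max(),v.min(),v.max())
c=int(np.median(u)),int(np.median(v)); x0=max(0,c[0]-80);y0=max(0,c[1]-60); print(x0,y0)
cv2.imwrite('pics/s7c.png',cv2.resize(a[y0:y0+150,x0:x0+160],(640,600),interpolation=2))
E
```

```text
t 14.6 tcp [ 0.4709 -0.3114  0.2196] yangle -89.89 F [-0.3 -0.2 -3.2] w 0.0563
tilt [-0.002  0.001 -1.   ]
tool delta mm [79.6  2.9 -2.3]
237 337 234 326
193 219
```

View pics/s7c.png

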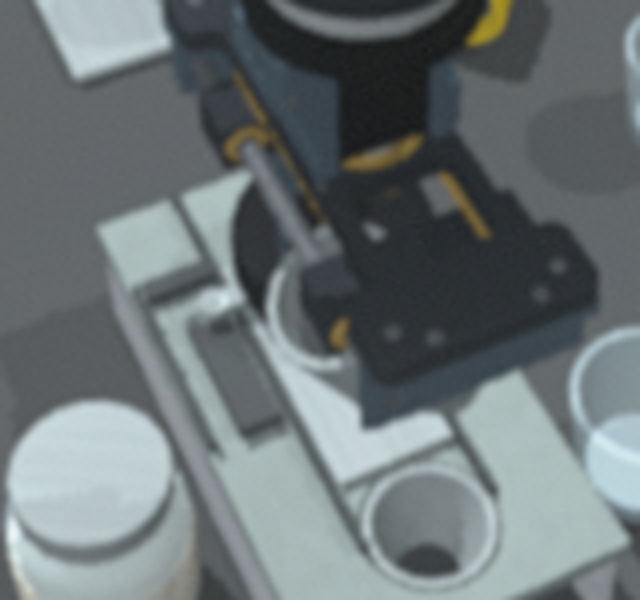

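```bash
python3 - <<'E'
from h import *
from scipy.optimize import least_squares
im,Q=cloud('s7'); p=np.array([.4709,-.3114,.2196]); g=p+[0,0,.0188]
m=np.zeros(Q.shape[:2],bool); m[279:318,256:288]=1
d=Q-g; m&=(np.linalg.norm(d,axis=-1)<.065)&(d[...,0]<-.005)&(im.max(-1)>70); q=Q[m]; print(m.sum(),(q-g).min(0).round(3),(q-g).max(0).round(3))
def f(x):
    a=np.array([-np.sin(x[0]),0,np.cos(x[0])]); e=q-g-[x[1],x[2],0]; s=e@a; r=np.linalg.norm(e-np.outer(s,a),axis=1)
    return np.minimum(abs(r-.028),abs(r-.024))*1000
for t in(.2,.5,.8):
    s=least_squares(f,[t,0,0],loss='soft_l1',x_scale=[.1,.005,.005]); print(np.degrees(s.x[0]).round(1),s.x[1:].round(4),np.median(s.fun).round(2))
    a=np.array([-np.sin(s.x[0]),0,np.cos(s.x[0])]); print('s max',(((q-g-[s.x[1],s.x[2],0])@a)).max().round(4))
E
```

```text
346 [-0.036 -0.028 -0.036] [-0.005  0.036  0.019]
28.7 [-0.0019  0.0009] 0.49
s max 0.0235
28.7 [-0.0019  0.0009] 0.49
s max 0.0235
28.7 [-0.0019  0.0009] 0.49
s max 0.0235
```

Call:
arm_command([
  [15,1,-1,0,50],
  [25,1,-1,0,50],
  [25,1,-1,0,50],
  [20,0.5,-1,0,50],
  [8,0,0,0,50],
  [0,0,0,0,50],
])

```text
time: 15.25
tcp_pos: [0.4754, -0.3126, 0.127]
tool_rot: [[-0.002, 0.005, -1.0], [0.002, -1.0, -0.005], [-1.0, -0.002, 0.002]]
contact_force: [0.6, 0.2, -1.7]
grip_width: 0.0563
```

```bash
python3 st.py 0.4754 -0.3150 0.1027
```

```text
t 15.25 tcp [ 0.4754 -0.3126  0.127 ] yangle -89.71 F [ 0.6  0.2 -1.7] w 0.0563
tilt [-0.002  0.002 -1.   ]
tool delta mm [24.3  2.5 -0.1]
```

Call:
arm_command([
  [5,2.5,0,0,50],
  [5,0,0,0,50],
  [5,0,0,0,50],
  [5,0,0,0,50],
  [4,0,0,0,50],
  [0,0,0,0,50],
], force=12)

```text
time: 15.85
tcp_pos: [0.4746, -0.3154, 0.1032]
tool_rot: [[-0.003, 0.004, -1.0], [0.003, -1.0, -0.004], [-1.0, -0.003, 0.003]]
contact_force: [-2.8, 3.1, -0.3]
grip_width: 0.0569
```

Slight contact with the cone wall. Now swing it upright about the spout with a light grip.

Call:
arm_command([
  [-2,0,-3,0,50],
  [-2,0,-3,0,50],
  [-1.5,0,-3,0,50],
  [-1.2,0,-3,0,50],
  [-1,0,-3,0,50],
  [0,0,0,0,50],
], force=8)

```text
time: 16.45
tcp_pos: [0.4922, -0.3173, 0.112]
tool_rot: [[0.002, 0.004, -1.0], [-0.002, -1.0, -0.004], [-1.0, 0.002, -0.002]]
contact_force: [-0.5, 1.0, -2.0]
grip_width: 0.0571
```

Call:
arm_command([
  [-0.7,0,-3,0,50],
  [-0.6,0,-3,0,50],
  [-0.3,0,-3,0,50],
  [0,0,-3,0,50],
  [0,0,0,0,50],
])

```text
time: 16.95
tcp_pos: [0.5035, -0.3165, 0.1132]
tool_rot: [[0.0, 0.004, -1.0], [-0.0, -1.0, -0.004], [-1.0, 0.0, -0.0]]
contact_force: [0.1, 1.0, -2.1]
grip_width: 0.0559
```

```bash
python3 st.py 0.5005 -0.3150 0.11; cat > fit.py <<'E'
from h import *
import sys
from scipy.optimize import least_squares
t=sys.argv[1]; p=ctrl.get_state()['tcp_pos']; snap('side',t); im,Q=cloud(t); g=p+[0,0,.0188]; a=im[:,:,::-1]
z=np.load(f'pics/{t}.npz'); T=z['T']; c=T[:3,:3].T@(g-T[:3,3]); k=z['k']; u,v=int(k[0]*c[0]/c[2]+k[2]),int(k[1]*c[1]/c[2]+k[3]); print(u,v)
u0,v0=min(max(0,u-70),410),min(max(0,v-70),285); cv2.imwrite(f'pics/{t}c.png',cv2.resize(a[v0:v0+135,u0:u0+150],(640,576),interpolation=2))
E
python3 fit.py s8
```

```text
t 16.95 tcp [ 0.5035 -0.3165  0.1132] yangle -89.77 F [ 0.1  1.  -2.1] w 0.0559
tilt [ 0. -0. -1.]
tool delta mm [ 3.2 -1.6  3. ]
304 331
```

View pics/s8c.png

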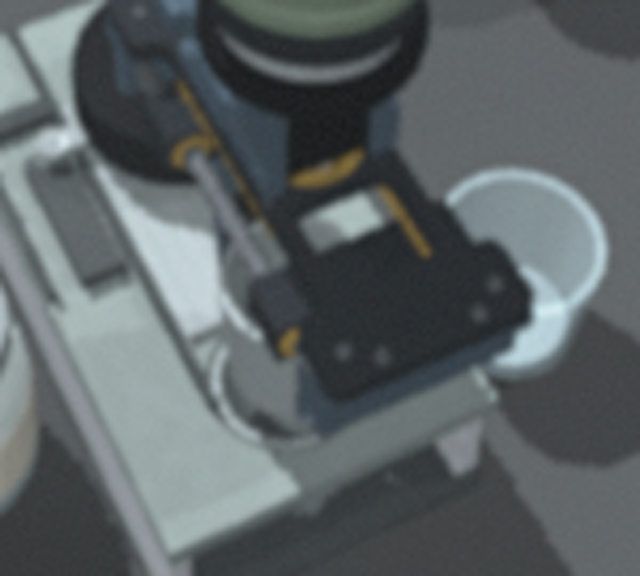

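```bash
cat > fit2.py <<'E'
from h import *
import sys
from scipy.optimize import least_squares
t=sys.argv[1]; p=ctrl.get_state()['tcp_pos']; g=p+[0,0,.0188]; im,Q=cloud(t); d=Q-g
m=(np.abs(d[...,0])<.05)&(d[...,0]<-.003)&(np.abs(d[...,1])<.033)&(d[...,2]>-.026)&(d[...,2]<.04)&(im.max(-1)>55)
mm=np.zeros(m.shape,bool); mm[310:360,284:306]=1; m&=mm; q=d[m]; print(m.sum(),q.min(0).round(3),q.max(0).round(3))
def f(x):
    a=np.array([-np.sin(x[0]),-np.sin(x[3]),1]); a/=np.linalg.norm(a); e=q-[x[1],x[2],0]; s=e@a; r=np.linalg.norm(e-np.outer(s,a),axis=1)
    return np.r_[np.minimum(abs(r-.028),abs(r-.024))*1000,x[3]*50,x[2]*500]
for t0 in(0,.3):
    s=least_squares(f,[t0,0,0,0],loss='soft_l1',x_scale=[.1,.005,.005,.1]); print('tilt x %.1f y %.1f'%tuple(np.degrees(s.x[[0,3]])),s.x[1:3].round(4),np.median(s.fun).round(2))
E
python3 fit2.py s8
```

```text
342 [-0.032 -0.033 -0.026] [-0.003  0.033  0.03 ]
tilt x 4.9 y 0.7 [-0.0025  0.0009] 0.4
tilt x 4.1 y -0.3 [-0.0061 -0.0011] 0.62
```

Tilt is now about 5°, with the axis over the seat. Lowering in.

Call:
arm_command([
  [4,-0.7,0,0,50],
  [4,-0.5,0,0,50],
  [4,0,0,0,50],
  [3,0,0,0,50],
  [3,0,0,0,50],
  [0,0,0,0,50],
])

```text
time: 17.6
tcp_pos: [0.5028, -0.315, 0.0947]
tool_rot: [[-0.001, 0.004, -1.0], [0.001, -1.0, -0.004], [-1.0, -0.001, 0.001]]
contact_force: [-1.1, 0.8, -2.3]
grip_width: 0.0555
```

Call:
arm_command([
  [2,0,0,0,50],
  [2,0,0,0,50],
  [1,0,0,0,50],
  [0,0,0,0,50],
])

```text
time: 18.0
tcp_pos: [0.5033, -0.3141, 0.0908]
tool_rot: [[0.001, 0.003, -1.0], [0.002, -1.0, -0.003], [-1.0, -0.002, -0.001]]
contact_force: [-0.7, 5.6, 3.2]
grip_width: 0.0548
```

Call:
arm_command([
  [1,0,0,0,50],
  [1,0,0,0,50],
  [0,0,0,0,50],
])

```text
time: 18.3
tcp_pos: [0.5037, -0.3136, 0.0894]
tool_rot: [[0.002, 0.003, -1.0], [0.003, -1.0, -0.003], [-1.0, -0.003, -0.002]]
contact_force: [-0.6, 7.1, 6.2]
grip_width: 0.055
```

Call:
arm_command([
  [0,-1,0,0,50],
  [0,-1,0,0,50],
  [1,0,0,0,50],
  [0,0,0,0,50],
])

```text
time: 18.7
tcp_pos: [0.504, -0.3129, 0.0888]
tool_rot: [[0.003, 0.003, -1.0], [-0.0, -1.0, -0.003], [-1.0, 0.0, -0.003]]
contact_force: [0.4, 5.1, 9.2]
grip_width: 0.0548
```

Call:
arm_command([
  [1,-0.5,0,0,50],
  [1,0,0,0,50],
  [0,0,0,0,50],
])

```text
time: 19.0
tcp_pos: [0.5043, -0.3126, 0.0874]
tool_rot: [[0.004, 0.004, -1.0], [-0.001, -1.0, -0.004], [-1.0, 0.001, -0.004]]
contact_force: [-0.2, 4.6, 11.0]
grip_width: 0.0546
```

```bash
python3 fit.py s9; sed -i 's/a-zzz//' fit2.py; python3 fit2.py s9; python3 - <<'E'
from h import *
im,Q=cloud('s9'); d=Q-[.5005,-.314,0]
m=(np.hypot(d[...,0],d[...,1])<.034)&(d[...,0]<-.003)&(Q[...,2]>.1)&(Q[...,2]<.15)&(im.min(-1)>120)
print(m.sum(),np.percentile(Q[m],[2,50,90,98],axis=0).round(4).tolist())
E
```

```text
303 338
340 [-0.032 -0.033 -0.026] [-0.003  0.033  0.039]
tilt x -2.5 y -9.2 [-0.0043 -0.002 ] 0.88
tilt x -0.5 y -2.3 [-0.0074 -0.0007] 0.61
29 [[0.4725, -0.3216, 0.1177], [0.4737, -0.3144, 0.1282], [0.4758, -0.3028, 0.1301], [0.4769, -0.299, 0.1305]]
```

View pics/s9c.png

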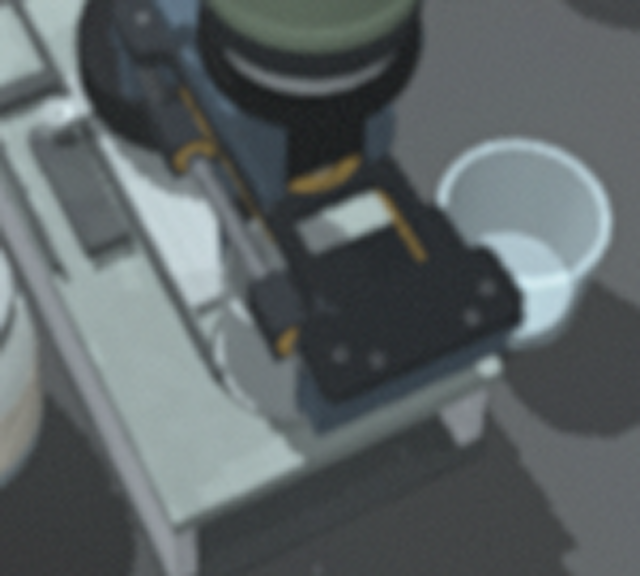

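Rim at about 0.128 m, which is where home should put it; the arm is pushing with a few newtons. Open gently, then check.

Call:
arm_command([
  [-1,0,0,0,58],
  [0,0,0,0,60],
  [0,0,0,0,64],
  [0,0,0,0,70],
  [0,0,0,0,76],
  [0,0,0,0,76],
])

```text
time: 19.65
tcp_pos: [0.5029, -0.3128, 0.086]
tool_rot: [[-0.0, 0.004, -1.0], [-0.0, -1.0, -0.004], [-1.0, 0.0, 0.0]]
contact_force: [-0.5, -0.2, 0.3]
grip_width: 0.076
```

Call:
arm_command([
  [-10,0,0,0,76],
  [-20,0,0,0,76],
  [-30,0,0,0,76],
  [-40,0,0,0,76],
  [0,0,45,0,76],
  [0,0,45,0,76],
  [0,0,30,0,76],
  [0,0,0,0,76],
])

```text
time: 20.45
tcp_pos: [0.3797, -0.3127, 0.1873]
tool_rot: [[-0.001, 0.001, -1.0], [-0.0, -1.0, -0.001], [-1.0, 0.0, 0.001]]
contact_force: [0.7, 0.2, -0.1]
grip_width: 0.0758
```

```bash
python3 st.py; python3 - <<'E'
from h import *
for n in('top','side','wrist'):
    snap(n,n+'9'); im,Q=cloud(n+'9'); d=Q-[.5005,-.314,0]; r=np.hypot(d[...,0],d[...,1])
    m=(r<.034)&(r>.02)&(Q[...,2]>.12)&(Q[...,2]<.14); q=Q[m]
    if len(q)<10: print(n,len(q)); continue
    z=q[:,2]; k=z>np.percentile(z,40); q=q[k]; A=np.c_[q[:,:2]-[.5005,-.314],np.ones(len(q))]; c=np.linalg.lstsq(A,q[:,2],rcond=None)[0]
    print(n,len(q),'rim z',c[2].round(4),'slopes deg',np.degrees(c[:2]).round(1),'circ',cv2.minEnclosingCircle((q[:,:2]*1000).astype(np.float32)))
E
python3 pad.py t10
python3 - <<'E'
from h import *
a=cv2.imread('pics/top9.png'); b=cv2.imread('pics/side9.png')
A=cv2.resize(a[205:295,305:440],(450,300),interpolation=2); B=cv2.resize(b[255:400,200:400],(450,326),interpolation=2)
cv2.imwrite('pics/fin.png',np.vstack([A,B])[:600])
E
```

```text
t 20.45 tcp [ 0.3797 -0.3127  0.1873] yangle -89.92 F [ 0.7  0.2 -0.1] w 0.0758
tilt [-0.001 -0.    -1.   ]
top 75 rim z 0.1293 slopes deg [ 0.2 -0.8] circ ((500.852783203125, -314.23321533203125), 27.86562728881836)
side 227 rim z 0.1287 slopes deg [-0.2 -0. ] circ ((500.0766906738281, -312.3503723144531), 28.42336082458496)
wrist 1102 rim z 0.1297 slopes deg [-0.  0.] circ ((498.7387390136719, -312.17291259765625), 27.74354362487793)
987 ((518.6160278320312, -176.8815460205078), 47.807186126708984) [ 517.83673 -176.79419] [[474.7, -220.2], [561.1, -133.2]]
```

View pics/fin.png

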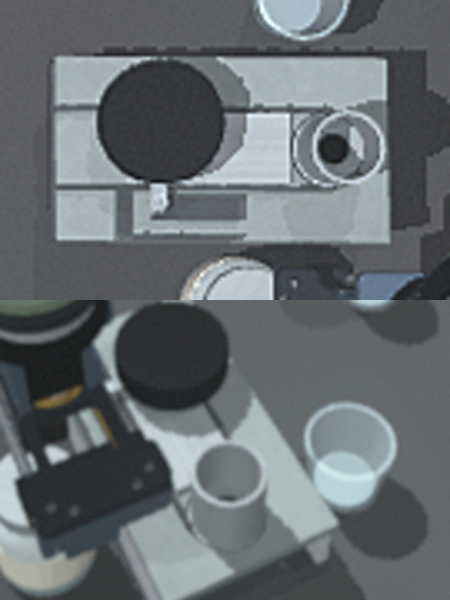

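The hopper stands upright and level in the seat, the pad is still latched and cup c is untouched. The rim reads 0.7–1.7 mm high, so I'm checking the camera bias against the deck and pad in the same images.

```bash
python3 - <<'E'
from h import *
for n in('top','side','wrist'):
    im,Q=cloud(n+'9'); Z=Q[...,2]; d=Q-[.5005,-.3135,0]; r=np.hypot(d[...,0],d[...,1])
    p=np.hypot(Q[...,0]-.518,Q[...,1]+.177)
    M=lambda m,: (int(m.sum()),np.median(Z[m]).round(4) if m.any() else None)
    print(n,'rim',M((r<.028)&(r>.024)&(Z>.125)&(Z<.135)),'pad',M((p<.042)&(Z>.1)&(Z<.12)),'deck',M((d[...,0]>.04)&(d[...,0]<.065)&(abs(d[...,1]-.03)<.05)&(Z>.06)&(Z<.08)))
import cv2
for a,b in(('top0','top9'),('side0','side9')):
    A,P=cloud(a);B,Q=cloud(b)
    for n,(x,y) in {'a':(.55,.29),'b':(.54,.095),'c':(.60,-.285),'d':(.72,-.11)}.items():
        o=[]
        for R in(P,Q):
            m=(np.hypot(R[...,0]-x,R[...,1]-y)<.06)&(R[...,2]>.03)&(R[...,2]<.085)&((R[...,0]>.58)|(R[...,1]>0)); o.append((m.sum(),np.nanmean(R[m],0).round(3)))
        print(a,n,o)
E
```

```text
top rim (82, np.float64(0.1287)) pad (852, np.float64(0.112)) deck (353, np.float64(0.07))
side rim (220, np.float64(0.1284)) pad (1275, np.float64(0.1127)) deck (629, np.float64(0.0706))
wrist rim (953, np.float64(0.1294)) pad (9299, np.float64(0.1135)) deck (2231, np.float64(0.0716))
top0 a [(np.int64(292), array([0.574, 0.3  , 0.058])), (np.int64(289), array([0.574, 0.299, 0.059]))]
top0 b [(np.int64(267), array([0.558, 0.101, 0.06 ])), (np.int64(268), array([0.559, 0.101, 0.059]))]
top0 c [(np.int64(266), array([ 0.626, -0.301,  0.053])), (np.int64(265), array([ 0.626, -0.301,  0.053]))]
top0 d [(np.int64(109), array([ 0.746, -0.117,  0.055])), (np.int64(107), array([ 0.746, -0.117,  0.055]))]
side0 a [(np.int64(390), array([0.581, 0.303, 0.056])), (np.int64(0), array([nan, nan, nan]))]
side0 b [(np.int64(757), array([0.555, 0.1  , 0.054])), (np.int64(315), array([0.571, 0.09 , 0.054]))]
side0 c [(np.int64(921), array([ 0.624, -0.29 ,  0.05 ])), (np.int64(928), array([ 0.624, -0.29 ,  0.05 ]))]
side0 d [(np.int64(446), array([ 0.746, -0.117,  0.049])), (np.int64(444), array([ 0.746, -0.117,  0.049]))]<stdin>:13: RuntimeWarning: Mean of empty slice
```

Corrected for bias, the rim is at 127.8–128.7 mm (128 means fully home). The cups haven't moved; cups a and b are partly hidden by the arm in the last side view. Handing in.

```bash
python3 -c "
from plant import ctrl
print(ctrl.finish_job())"
```

```text
the job is handed in; nothing more can be done
None
```

The density tester is ready. The shutter is latched open, and the hopper stands upright in its seat. I handed the job in at about 20.6 s; no verdict is reported.

- **Shutter:** I pushed the pad to its end stop, then sideways to its stop, and let it back into the notch. It has held by itself since, at about +51 mm along the track and +19 mm sideways.
- **Hopper:** I drew it out along its own axis, swung it upright with the spout in the seat, lowered it in and let go. The rim is level to 0.2° in the side and wrist views. The coarser top view gave 0.8°.
- **Seating height:** The rim measures 127.8–128.7 mm after correcting for camera bias, and 128 mm means fully home. I did not press it down again after letting go.
- **Cups:** All four are within 1 mm of where they started in the top view. In the last side view the arm hid cup a fully and cup b partly, so that view only confirms cups c and d.
- **Forces:** The force readings I took stayed below about 20 N, and the arm was clear of everything at the end.

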